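# Contact-probe reading on a column heater

### The arm

A 7-joint arm with a two-finger parallel gripper is mounted at the origin on the work surface. World frame = base frame: x ahead of the robot, y to its left, z up, the work surface at z = 0. Lengths are in m, angles in rad, forces in N, time in s.
With the tool pointing down it reaches from about 0.4 to 0.9 m from the base axis. Payload 5.5 kg.
Tool frame: the origin (TCP) lies midway between the tips of the shut fingers; the grasp point (between the pads) lies 19 mm behind it; z points along the fingers, y is the line along which they close (so a half turn about z gives the same grasp; the last joint's range is limited). The gripper opens to 92 mm and grips with 3 to 60 N. Pads are 19 mm wide; open, the fingers measure 130 mm over their backs; the gripper's body (75 mm by 190 mm) begins 47 mm behind the grasp point.
Start: joints at [-1.025, 0.501, -0.427, 1.55, 0.221, 1.138, -0.21], TCP at [0.181, 0.624, 0.227] pointing down, gripper open.
Joint ranges: [-2.88, 2.88], [-0.31, 2.03], [-1.54, 1.56], [0.2, 2.42], [-1.41, 4.55], [0.19, 2.02], [-2.57, 2.57]. Speed limits (rad/s): [2.57, 2.57, 3.14, 3.14, 3.14, 3.14, 3.14].

### API

Orientations are given as a unit quaternion [w, x, y, z].
In Python, from station import r, viewer gives the robot as it stands.
- The arm moves only by the tool arm_command, never from a script. Its argument "increments" is a list of rows, each a list of 6 numbers: the shift along the world's x, y, z in mm, then the turn, a rotation vector about the world's x, y, z in degrees. A call has 1 to 8 rows; each row is the pose to reach, as a shift and turn from the pose commanded when the call began; what a row does not reach only later rows make up. A row lasts 1/10 s, in which the tool goes at most 50 mm and 8.59 degrees, less where a joint would pass 70% of its speed; a pose out of reach is approached as far as the arm can. A call with a gripper value outside its range is refused whole. "jaw" is the closure, from -1 (fully open) to 1 (shut), set as the call begins (left out, the last holds). The fingers move at their own pace and stop on an object; the grip force is fixed at half the most. Time passes only in rows, so rows that repeat a pose let the fingers close. It gives the time, the measured TCP pose, the force, the opening and the grip force at its end, in the units of the state.
- r.state(): the state, without advancing time (a new reading comes with each control period).
- viewer.grab_frame(name): name is "scene" or "top" or "wrist"; returns the picture (420x560x3 uint8, red, green, blue); there is no depth.
- viewer.calibration(name): a dict with "mtx" (3x3 intrinsics, pixels), "D" ([k1, k2, p1, p2, k3] as OpenCV has them; the pictures are not rectified), "R" (3x3) and "t" (3): a world point X has camera coordinates R X + t. Camera axes: x right, y down, z forward; pixel columns grow to the right and rows downward; lengths in m; the calibration is good to about 2 mm. A picture is of the moment at which its call begins: read the wrist's pose just before it. calibration takes no time and is no camera call; for the wrist camera it gives the pose at the moment of the call.
- r.job_done(): hands the job in; it is judged then, once.
The state is a dict: "time_s": time; "q": joint angles; "joint_vel": joint speeds; "joint_efforts": joint torques, N m; "position": TCP position; "eef_rot": TCP orientation; "wrist_force": force on the tool from outside, world axes, zero at the start; "torque": the same for the moment, N m; "grip_width": opening from 0.0 (shut) to 1.0 (fully open); "grasp_force": force on a finger pad.
Only numpy, scipy, OpenCV 4.12 (cv2) and the standard library are available. Lean on these libraries where they do the work, as an engineer would, in place of code of your own. Each camera call takes 0.05 s, during which the arm holds its last target. There are 200 camera calls.

### The job

Take a contact reading on the column heater: first slide the clear cover on its sloping deck by its orange tab to the left (as the robot sees it) until you feel it come up against its stop. Then lift the spring-tipped probe out of its blue stand and hold its tip on the middle of the green-ringed pad, square to the sloping deck and gently, with the spring tip pressed about halfway in and not bottomed. Finish while still holding the probe there; never touch the red-ringed pad with it, and leave everything else on the bench where it is.

Things in the scene. Friction and masses are not known exactly. Their poses are not given: they have to be found in the camera images.
- heater: White column heater, fixed, 220 (x) x 300 (y) x 130 mm high. Origin: centre of its underside; x points to its rear, y to its left as the robot sees it, z up. The rear 70 mm is flat, 130 mm high; before it a grey deck slopes down toward the robot at 25 degrees to the horizontal, its front edge 60 mm above the bench.
- deck: The sloping deck's frame, fixed to the heater. Origin: middle of the deck surface (35 mm in front of the heater's origin, 95 mm up). x points up the slope, y to the heater's left, z square out of the deck. Two low aluminium rails, 8 mm high, run along y at x = -58 and +58 mm.
- cover (a joint): How far the clear cover has slid along the deck's +y (m): 0 closed, both pads covered; starts 0 to 0.015; rigid stop at about 0.125. Friction about 1.5 N; it stays where it is left. A clear sheet 108 (x) x 130 (y) x 4 mm, its top face 12 mm above the deck; closed, its centre is at deck y = -70 mm.
- cover_tab (a point): Point in the orange tab that stands in the middle of the clear cover, square to it. The tab is 36 mm along the deck's x, 12 mm thick along y (pinch it across that) and rises 31 mm above the cover; this point is 13 mm below its top edge and has the deck's axes.
- green_pad: Green-ringed round contact pad, 28 mm across, with a bright 16 mm centre, 3 mm proud of the deck and fixed to it. Origin: centre of its face; z points square out of the deck, x up the slope, y to the heater's left. It may be the left or the right one of the two pads; they lie 35 to 65 mm apart.
- red_pad: Red-ringed pad, otherwise the same as the green one; not to be touched with the probe.
- stand: Blue block 80 x 80 x 85 mm high, fixed to the bench, with an upright 22 mm through hole in its middle that holds the probe. Origin: centre of its underside.
- probe: Round contact probe, 120 g, upright in the stand, tip down. Origin: on its axis at the underside of its yellow collar (34 mm across, 6 thick), which rests on the stand; z runs up the axis. Black handle 25 mm in diameter, 6 to 85 mm above the origin: grip it from above at about 50. Below: steel barrel 18 mm in diameter, 45 long, then the brass spring tip, its end 73 mm below the origin when free.
- plunger (a joint): How far the probe's spring tip is pressed in, in m: 0 is free, 0.010 is bottomed. It takes 0.8 N to start and 0.4 N more for each mm (2.8 N at halfway, 4.8 N at the bottom).
- probe_point (a point): The very end of the probe's round brass tip (8 mm across). It moves with the spring tip; its axes are the probe's.
- blue_cap_bottle: Clear bottle with a blue cap, 70 mm across, 150 mm high, bystander. Origin: centre of its underside.
- amber_bottle: Amber bottle, 60 mm across, 120 mm high, bystander. Origin: centre of its underside.
- beaker: Empty glass beaker, 70 mm across, 80 mm high, bystander. Origin: centre of its underside.
- carton: Pale carton, 60 x 110 x 45 mm high, bystander. Origin: centre of its underside.
- wrench: Steel wrench 130 mm long lying flat, bystander.
- vial_jar: Small glass jar with a black cap, 44 mm across, 60 mm high, bystander. Origin: centre of its underside.
Mind the look-alikes: they are no part of the job. Leave any pink or purple look-alike of the probe alone.

How it is judged:
By the outcome, as a careful person would: the job done as asked, in the order asked, and still so for the second after the job is handed in, while the arm keeps its last pose, push and grip.
It also fails if it takes over 58 s, if anything falls off the work surface, if the arm or the gripper's body presses on something with over 40 N, if the wrist force passes 120 N, or if a joint passes its speed limit or range.

## Working session

There is one attempt and no reset: what is moved stays moved. The work goes in short steps, Python scripts to look and compute and a tool call to move; the robot and the scene stay as the last step left them, time stands still between calls to the robot, and variables do not carry over. Pictures are saved under pics/ and viewed, at most 10 in all, crops included, and the job is handed in when it is done.

Besides the shell and the picture viewer there is one more tool, called after "Emit:" as name([rows], argument=value, ...), one row to a line, values as JSON. arm_command: Moves the arm, as the interface text tells. Its arguments: {"type":"object","properties":{"increments":{"type":"array"},"jaw":{"type":"number"}},"required":["increments"]}

```bash
ls; mkdir -p pics
python3 - <<'E'
from station import r, viewer
import cv2, numpy as np
print(r.state())
ims=[]
for n in ("scene","top"):
    im=viewer.grab_frame(n); cv2.imwrite(f"pics/{n}0.png",im[:,:,::-1])
    c=viewer.calibration(n); print(n,np.round(c["mtx"],1).tolist(),c["D"],np.round(c["R"],3).tolist(),np.round(c["t"],3))
im=viewer.grab_frame("wrist"); cv2.imwrite("pics/wrist0.png",im[:,:,::-1])
E
```

```text
pics
{'time_s': 0.0, 'q': array([-1.02477411,  0.50185437, -0.42681456,  1.55143868,  0.22080116,
        1.1383399 , -0.21030448]), 'joint_vel': array([ 2.56394698e-04,  4.60263014e-04,  1.51399280e-05,  1.23531774e-03,
       -9.81206050e-04,  7.87168251e-04, -1.34373180e-03]), 'joint_efforts': array([-1.19395027e-03, -5.66571987e+01, -5.81711099e+00, -2.79126978e+01,
       -6.87800953e-02,  3.01014958e-02,  1.62350711e-04]), 'position': array([0.18122637, 0.62348432, 0.22568107]), 'eef_rot': array([-1.74320274e-04,  1.40905999e-01,  9.90022484e-01, -9.74317776e-04]), 'wrist_force': array([-0.32124499, -0.10389163,  0.72667621]), 'torque': array([-0.07201361,  0.02537499, -0.00092932]), 'grasp_force': 0.0, 'grip_width': 0.9999325487875367}
scene [[518.6, 0.0, 274.2], [0.0, 518.6, 210.3], [0.0, 0.0, 1.0]] [-0.19808036  0.          0.          0.          0.        ] [[0.785, 0.62, 0.001], [0.454, -0.574, -0.681], [-0.422, 0.535, -0.732]] [-0.415 -0.228  1.693]
top [[439.4, 0.0, 279.0], [0.0, 439.4, 212.5], [0.0, 0.0, 1.0]] [-0.01566261  0.          0.          0.          0.        ] [[0.014, -1.0, 0.014], [-0.988, -0.016, -0.155], [0.155, -0.011, -0.988]] [-0.054  0.587  1.18 ]
```

View pics/scene0.png

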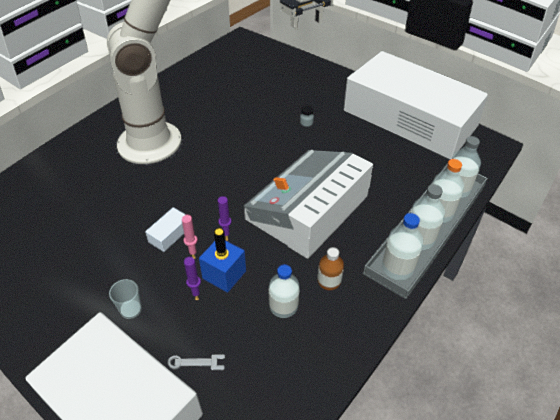

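View pics/top0.png

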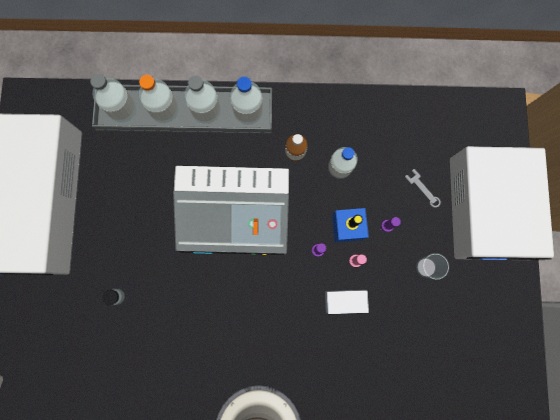

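The top view shows the heater at (232,210), with the orange tab at (256,227), green ring at (252,223) and red ring at (272,224). Candidates for the probe are the black handle with yellow collar in the blue stand at (352,223), purple at (391,224), purple at (319,249) and pink at (358,260). By the description I choose the blue stand one at (352,223), and check it in a close crop.

```bash
cat > h.py <<'E'
from station import r, viewer
import cv2, numpy as np
from scipy.spatial.transform import Rotation as Rn
def ray(c,p):
    u=cv2.undistortPoints(np.array([[p]],float),c["mtx"],np.array(c["D"]))[0,0]
    R=np.array(c["R"]); t=np.array(c["t"])
    d=R.T@np.array([u[0],u[1],1.]); return -R.T@t, d/np.linalg.norm(d)
def onz(c,p,z):
    o,d=ray(c,p); return o+d*(z-o[2])/d[2]
def onplane(c,p,P,n):
    o,d=ray(c,p); return o+d*np.dot(P-o,n)/np.dot(d,n)
def tri(c1,p1,c2,p2):
    o1,d1=ray(c1,p1);o2,d2=ray(c2,p2)
    s=np.linalg.lstsq(np.c_[d1,-d2],o2-o1,rcond=None)[0]
    a,b=o1+s[0]*d1,o2+s[1]*d2; return (a+b)/2,np.linalg.norm(a-b)
def proj(c,X):
    return cv2.projectPoints(np.array(X,float).reshape(-1,3),cv2.Rodrigues(np.array(c["R"]))[0],np.array(c["t"]),c["mtx"],np.array(c["D"]))[0][:,0]
def blobs(im,f,amin=8):
    m=f(cv2.cvtColor(im,cv2.COLOR_RGB2HSV).astype(int)).astype(np.uint8)
    n,l,s,ce=cv2.connectedComponentsWithStats(m)
    return [(np.round(ce[i],1).tolist(),s[i].tolist()) for i in range(1,n) if s[i][4]>=amin],l
E
python3 - <<'E'
from h import *
im=viewer.grab_frame("top"); sc=viewer.grab_frame("scene")
for nm,i in (("top",im),("scene",sc)):
  for k,f in dict(orange=lambda h:(h[...,0]>5)&(h[...,0]<16)&(h[...,1]>200)&(h[...,2]>150),yellow=lambda h:(h[...,0]>20)&(h[...,0]<32)&(h[...,1]>180)&(h[...,2]>120),blue=lambda h:(h[...,0]>105)&(h[...,0]<122)&(h[...,1]>180)&(h[...,2]>60),
   green=lambda h:(h[...,0]>50)&(h[...,0]<90)&(h[...,1]>70)&(h[...,2]>80)).items():
    print(nm,k,blobs(i,f)[0])
a=cv2.resize(im[155:275,165:305],None,fx=5.7,fy=5,interpolation=cv2.INTER_CUBIC)
a=cv2.resize(im[160:260,170:290],None,fx=4,fy=4,interpolation=cv2.INTER_CUBIC)
b=cv2.resize(im[195:275,305:405],None,fx=3,fy=3,interpolation=cv2.INTER_CUBIC)
out=np.zeros((400,790,3),np.uint8); out[:400,:480]=a; out[:240,485:785]=b
cv2.imwrite("pics/crop1.png",out[:,:,::-1])
E
```

```text
top orange [([146.3, 81.8], [140, 76, 14, 13, 146]), ([255.0, 226.7], [254, 219, 3, 16, 47])]
top yellow [([357.6, 218.9], [355, 216, 6, 7, 35]), ([349.7, 224.5], [347, 218, 10, 11, 26])]
top blue [([243.8, 84.0], [237, 77, 14, 15, 158]), ([347.6, 153.1], [343, 148, 11, 12, 94]), ([342.6, 223.3], [333, 209, 32, 33, 290]), ([356.9, 233.1], [348, 224, 18, 17, 86])]
top green [([249.8, 222.9], [248, 219, 5, 9, 23])]
scene orange [([454.7, 165.2], [449, 160, 12, 11, 79]), ([281.0, 183.2], [275, 178, 13, 11, 84])]
scene yellow [([218.5, 231.2], [215, 228, 8, 7, 38]), ([221.5, 255.3], [216, 251, 12, 8, 46])]
scene blue [([410.7, 220.3], [404, 213, 15, 15, 176]), ([222.7, 266.3], [199, 241, 47, 51, 1465]), ([284.1, 271.3], [277, 265, 15, 14, 160])]
scene green [([56.5, 2.0], [55, 1, 4, 3, 8]), ([512.1, 44.9], [511, 44, 3, 3, 8]), ([285.8, 190.2], [281, 187, 10, 6, 24])]
```

View pics/crop1.png

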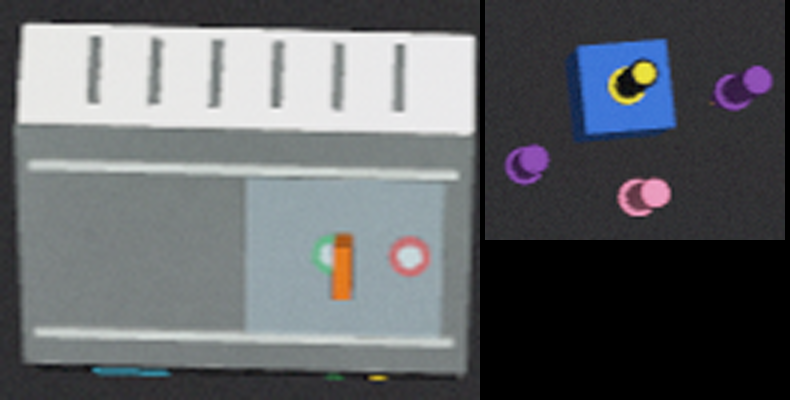

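The crop shows the probe in the blue stand: black handle, yellow collar and yellow end cap, with the three look-alikes around it. On the heater, roof corners are at crop (23,23), (475,36), (17,125) and (472,134). The red pad is at (409,256), and the green ring is partly hidden by the tab near (331,254).

```bash
cat >> h.py <<'E'
s25,c25=np.sin(np.radians(25)),np.cos(np.radians(25))
def heater(o,yaw):
    Rz=Rn.from_euler('z',yaw).as_matrix()
    D=Rz@np.array([[c25,0,-s25],[0,1,0],[s25,0,c25]])
    return Rz,D,np.array([*o,0])+Rz@np.array([-.035,0,.095])
E
python3 - <<'E'
from h import *
c=viewer.calibration("top"); cs=viewer.calibration("scene")
px=lambda x,y:(170+(x+.5)/4-.5,160+(y+.5)/4-.5)
P=[onz(c,px(*p),z) for p,z in (((23,23),.13),((475,36),.13),((17,125),.13),((472,134),.13),((23,362),.06),((466,374),.06))]
loc=np.array([(.11,.15),(.11,-.15),(.04,.15),(.04,-.15),(-.11,.15),(-.11,-.15)])
P=np.array(P)[:,:2]
m,mp=loc.mean(0),P.mean(0); U,S,V=np.linalg.svd((loc-m).T@(P-mp)); R=V.T@np.diag([1,np.linalg.det(V.T@U.T)])@U.T
yaw=np.arctan2(R[1,0],R[0,0]); o=mp-R@m
print(np.round(P,4).tolist()); print("heater",o,np.degrees(yaw),np.round((P-o)@R-loc,4).tolist())
Rz,D,d0=heater(o,yaw)
print("deck",d0)
for n,p in (("red",(409,256)),("green",(331,254))):
    X=onplane(c,px(*p),d0+D[:,2]*.003,D[:,2]); print(n,X,D.T@(X-d0))
T,e=tri(c,(255,226.7),cs,(281,183.2)); print("tab",T,e,D.T@(T-d0))
# probe: top cap z=.17, stand z .085, collar top .091
T,e=tri(c,(357.6,218.9),cs,(218.5,231.2)); print("cap",T,e, onz(c,(357.6,218.9),.17))
T,e=tri(c,(349.7,224.5),cs,(221.5,255.3));print("collar",T,e)
b=lambda x,y:(305+(x-485+.5)/3-.5,195+(y+.5)/3-.5)
S=np.array([onz(c,b(*p),.085) for p in ((577,46),(666,40),(675,128),(584,135))]);print("stand",S.round(4).tolist(),S.mean(0),np.linalg.norm(S-np.roll(S,1,0),axis=1))
for n,p in (("pR",(757,80)),("pL",(534,157)),("pk",(656,192))): print(n,onz(c,b(*p),.17))
E
```

```text
[[0.6958, 0.2307], [0.6922, -0.0672], [0.6273, 0.2311], [0.6262, -0.0659], [0.4776, 0.235], [0.4741, -0.0658]]
heater [0.58552873 0.0831357 ] -0.5871806463791672 [[-0.0012, -0.0013], [-0.0018, 0.0008], [0.0002, -0.0016], [0.0022, 0.0014], [0.0005, 0.0008], [0.0001, -0.0001]]
deck [0.55053057 0.08349438 0.095     ]
red [ 0.54931422 -0.02590774  0.09826577] [ 0.00129396 -0.10940884  0.003     ]
green [0.54983384 0.02592047 0.09826039] [ 0.00128122 -0.05757802  0.003     ]
tab [0.53812942 0.01792364 0.11612285] 0.00012744755527970925 [-0.00170275 -0.06569438  0.0241005 ]
cap [ 0.55506427 -0.24170611  0.16784056] 0.0013889386313668717 [ 0.55523562 -0.24079135  0.17      ]
collar [ 0.55285552 -0.23875768  0.0719497 ] 0.002408773377034749
stand [[0.591, -0.197, 0.085], [0.5978, -0.2778, 0.085], [0.518, -0.2845, 0.085], [0.5105, -0.2028, 0.085]] [ 0.55430249 -0.24054059  0.085     ] [0.0806737  0.08101211 0.08005841 0.0820559 ]
pR [ 0.55057558 -0.33570518  0.17      ]
pL [ 0.48345349 -0.14886628  0.17      ]
pk [ 0.45609145 -0.24954031  0.17      ]
```

```bash
cat >> h.py <<'E'
Rz,D,d0=heater((0.5855,0.0831),np.radians(-0.59))
RT=np.c_[-D[:,0],D[:,1],-D[:,2]]   # tool square to deck, closing along deck y
def pose():
    s=r.state(); q=s["eef_rot"]; return s["position"],Rn.from_quat([q[1],q[2],q[3],q[0]]).as_matrix(),s
def inc(X,R):
    p,R0,s=pose(); v=np.degrees(Rn.from_matrix(R@R0.T).as_rotvec())
    print("inc",np.round((X-p)*1e3,1),np.round(v,2),"|",np.linalg.norm(v).round(1),"deck",np.round(D.T@(p-d0)*1e3,1),"t",s["time_s"])
dk=lambda x,y,z:d0+D@np.array([x,y,z])
E
python3 - <<'E'
from h import *
inc(dk(0,-.0657,.08),RT)
print((D@[0,0,-.063]).round(4))
E
```

```text
inc [ 334.7 -605.7  -58.7] [ -3.61 -24.82  15.38] | 29.4 deck [-284.2  536.6  277.3] t 0.25
[ 0.0266 -0.0003 -0.0571]
```

Emit:
arm_command([
  [20,-20,30,0,0,0],
  [50,-50,60,0,0,0],
  [85,-90,80,0,0,0],
  [115,-130,80,0,0,0],
  [140,-170,80,0,0,0],
  [165,-210,80,0,0,0],
  [190,-250,80,0,0,0],
  [215,-290,80,0,0,0],
], jaw=-1)

```text
time_s: 1.05
position: [0.3973, 0.332, 0.3069]
eef_rot: [0.0, 0.141, 0.99, 0.0]
wrist_force: [1.2, 0.0, -0.0]
grip_width: 0.999
grasp_force: 0.0
```

Emit:
arm_command([
  [20,-40,0,-0.5,-3,2],
  [40,-80,0,-1,-6,4],
  [60,-120,0,-1.5,-9,6],
  [80,-160,0,-2,-12,8],
  [95,-200,0,-2.5,-16,10],
  [105,-240,-20,-3,-19,12],
  [115,-280,-40,-3.3,-22,14],
  [120,-315,-60,-3.6,-24.8,15.4],
])

```text
time_s: 1.85
position: [0.5168, 0.0171, 0.2469]
eef_rot: [0.218, 0.004, 0.976, -0.001]
wrist_force: [1.3, 0.1, -0.5]
grip_width: 1.001
grasp_force: 0.0
```

Run:
```python
from h import *
inc(dk(0,-.0657,.08),RT); print(pose()[2]["q"].round(2))
```

```text
inc [ -0.7   1.1 -79.4] [-0.    0.21 -0.07] | 0.2 deck [ 34.3 -66.7 151.7] t 1.85
[-0.13 -0.04  0.    2.24  0.12  0.51  1.35]
```

Emit:
arm_command([
  [0,1,-30,0,0.2,0],
  [-1,1,-60,0,0.2,0],
  [-1,1,-79,0,0.2,0],
  [-1,1,-79,0,0.2,0],
])

```text
time_s: 2.25
position: [0.5129, 0.0198, 0.1648]
eef_rot: [0.212, 0.005, 0.977, -0.001]
wrist_force: [-0.5, -0.6, -0.3]
grip_width: 0.997
grasp_force: 0.0
```

Run:
```python
from h import *
inc(dk(0,-.0657,.08),RT); inc(dk(0,-.0657,.017),RT)
c=viewer.calibration("wrist"); im=viewer.grab_frame("wrist"); cv2.imwrite("pics/w1.png",im[:,:,::-1])
print(proj(c,[dk(0,-.0657,.043),dk(0,-.0576,.003),dk(0.0013,-.1094,.003),pose()[0]]).round(0).tolist())
```

```text
inc [ 3.2 -1.7  2.7] [ 0.   -0.56 -0.05] | 0.6 deck [ -4.  -64.   78.9] t 2.25
inc [ 29.8  -2.  -54.4] [ 0.   -0.56 -0.05] | 0.6 deck [ -4.  -64.   78.9] t 2.25
[[274.0, 240.0], [285.0, 222.0], [220.0, 223.0], [277.0, 261.0]]
```

View pics/w1.png

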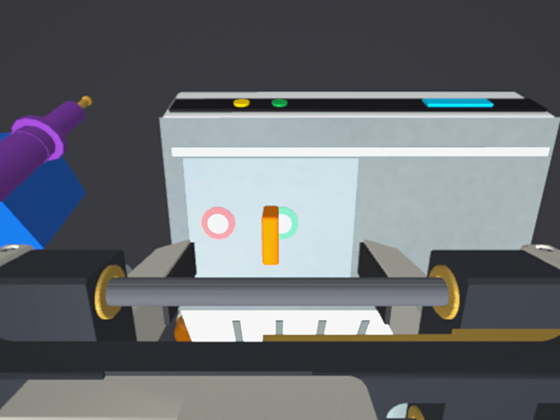

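The wrist view shows the tab between the open fingers at (270,235), with the red pad at (218,222) and the green pad near (282,222), all matching the projections within about 4 px. Descending on the tab.

Emit:
arm_command([
  [10,-2,-18,0,-0.3,0],
  [20,-2,-36,0,-0.3,0],
  [28,-2,-53,0,-0.3,0],
  [28,-2,-53,0,-0.3,0],
  [28,-2,-53,0,-0.3,0],
])

```text
time_s: 2.8
position: [0.5447, 0.0181, 0.1156]
eef_rot: [0.218, 0.005, 0.976, -0.001]
wrist_force: [-0.3, -0.3, 1.1]
grip_width: 1.001
grasp_force: 0.0
```

Run:
```python
from h import *
inc(dk(0,-.0657,.017),RT)
print((D@[0,.01,0]).round(5),pose()[2]["wrist_force"])
```

```text
inc [-2.  -0.3 -5.2] [-0.05  0.18 -0.07] | 0.2 deck [  4.  -65.4  20.9] t 2.8
[0.0001 0.01   0.    ] [-0.2978909  -0.27871767  1.09921523]
```

Emit:
arm_command([
  [-2,0,-4,0,0,0],
  [-2,0,-4,0,0,0],
  [-2,0,-4,0,0,0],
])

```text
time_s: 3.1
position: [0.542, 0.0178, 0.1119]
eef_rot: [0.218, 0.005, 0.976, -0.001]
wrist_force: [0.3, -0.4, -0.0]
grip_width: 0.999
grasp_force: 0.0
```

Emit:
arm_command([
  [0,0,0,0,0,0],
  [0,0,0,0,0,0],
  [0,0,0,0,0,0],
  [0,0,0,0,0,0],
  [0,0,0,0,0,0],
  [0,0,0,0,0,0],
], jaw=1)

```text
time_s: 3.7
position: [0.5413, 0.0182, 0.1107]
eef_rot: [0.217, 0.005, 0.976, -0.001]
wrist_force: [0.3, -1.2, -0.6]
grip_width: 0.528
grasp_force: 0.0
```

Emit:
arm_command([
  [0,0,0,0,0,0],
  [0,0,0,0,0,0],
  [0,0,0,0,0,0],
  [0,0,0,0,0,0],
  [0,0,0,0,0,0],
  [0,0,0,0,0,0],
  [0,0,0,0,0,0],
])

```text
time_s: 4.4
position: [0.5413, 0.0179, 0.1107]
eef_rot: [0.217, 0.005, 0.976, -0.001]
wrist_force: [-0.8, -1.2, 0.5]
grip_width: 0.129
grasp_force: 30.0
```

Emit:
arm_command([
  [0,10,0,0,0,0],
  [0,25,0,0,0,0],
  [0,40,0,0,0,0],
  [0,55,0,0,0,0],
  [1,70,0,0,0,0],
  [1,85,0,0,0,0],
  [1,100,0,0,0,0],
  [1,105,0,0,0,0],
])

```text
time_s: 5.2
position: [0.5423, 0.1247, 0.1107]
eef_rot: [0.217, 0.004, 0.976, -0.0]
wrist_force: [1.1, -1.6, 0.6]
grip_width: 0.132
grasp_force: 30.0
```

Emit:
arm_command([
  [0,2,0,0,0,0],
  [0,4,0,0,0,0],
  [0,6,0,0,0,0],
  [0,8,0,0,0,0],
  [0,10,0,0,0,0],
  [0,11,0,0,0,0],
  [0,12,0,0,0,0],
])

```text
time_s: 5.9
position: [0.5424, 0.1351, 0.1107]
eef_rot: [0.217, 0.005, 0.976, -0.001]
wrist_force: [-0.7, -1.9, 1.0]
grip_width: 0.132
grasp_force: 30.0
```

Emit:
arm_command([
  [0,1,0,0,0,0],
  [0,2,0,0,0,0],
  [0,3,0,0,0,0],
  [0,4,0,0,0,0],
  [0,4,0,0,0,0],
])

```text
time_s: 6.4
position: [0.5423, 0.1366, 0.1107]
eef_rot: [0.217, 0.006, 0.976, -0.002]
wrist_force: [-0.3, -6.5, 3.0]
grip_width: 0.129
grasp_force: 30.0
```

Emit:
arm_command([
  [0,1,0,0,0,0],
  [0,2,0,0,0,0],
  [0,3,0,0,0,0],
  [0,3,0,0,0,0],
])

```text
time_s: 6.8
position: [0.5423, 0.1367, 0.1107]
eef_rot: [0.217, 0.007, 0.976, -0.004]
wrist_force: [-2.2, -12.8, 7.1]
grip_width: 0.127
grasp_force: 30.0
```

The stop is felt (12.8 N with no motion). Unloading, opening and retreating square to the deck.

Emit:
arm_command([
  [0,-4,0,0,0,0],
  [0,-6,0,0,0,0],
  [0,-6,0,0,0,0],
])

```text
time_s: 7.1
position: [0.5423, 0.1366, 0.1107]
eef_rot: [0.217, 0.005, 0.976, -0.0]
wrist_force: [0.7, -0.7, -0.5]
grip_width: 0.125
grasp_force: 30.0
```

Emit:
arm_command([
  [0,0,0,0,0,0],
  [0,0,0,0,0,0],
  [0,0,0,0,0,0],
  [0,0,0,0,0,0],
  [0,0,0,0,0,0],
  [0,0,0,0,0,0],
  [-8,0,18,0,0,0],
  [-21,0,45,0,0,0],
], jaw=-1)

```text
time_s: 7.9
position: [0.5203, 0.1359, 0.1546]
eef_rot: [0.215, 0.005, 0.977, -0.001]
wrist_force: [0.7, 0.4, 1.3]
grip_width: 0.775
grasp_force: 0.0
```

Emit:
arm_command([
  [-10,-20,30,0,0,0],
  [-15,-60,75,0,3,0],
  [-15,-100,100,0,6,0],
  [-15,-140,100,0,9,0],
  [-15,-140,100,0,9,0],
  [-15,-140,100,0,9,0],
])

```text
time_s: 8.5
position: [0.5076, -0.0082, 0.2576]
eef_rot: [0.141, 0.008, 0.99, -0.002]
wrist_force: [-0.0, 0.4, -0.9]
grip_width: 0.999
grasp_force: 0.0
```

Run:
```python
from h import *
ct=viewer.calibration("top"); t=viewer.grab_frame("top"); cw=viewer.calibration("wrist"); w=viewer.grab_frame("wrist")
out=np.zeros((420,800,3),np.uint8); out[:315,:420]=cv2.resize(w,(420,315)); out[:360,425:800]=cv2.resize(t[165:261,205:305],(375,360),interpolation=cv2.INTER_CUBIC)
cv2.imwrite("pics/c2.png",out[:,:,::-1])
n=D[:,2]
for nm,im,c in (("top",t,ct),("wrist",w,cw)):
  for k,f in dict(green=lambda h:(h[...,0]>50)&(h[...,0]<85)&(h[...,1]>60)&(h[...,2]>60),red=lambda h:((h[...,0]<8)|(h[...,0]>172))&(h[...,1]>60)&(h[...,2]>80),orange=lambda h:(h[...,0]>5)&(h[...,0]<16)&(h[...,1]>200)&(h[...,2]>150)).items():
    for ce,s in blobs(im,f,15)[0]:
      cc=(s[0]+(s[2]-1)/2,s[1]+(s[3]-1)/2)
      print(nm,k,ce,s,(D.T@(onplane(c,cc,dk(0,0,.003 if k!="orange" else .027),n)-d0)).round(4))
print(pose()[0],pose()[2]["wrist_force"])
Rg=Rn.from_euler('z',-45,degrees=True).as_matrix()@np.c_[[-1,0,0],[0,1,0],[0,0,-1.]]
inc(np.array([.5547,-.2407,.25]),Rg)
```

```text
top green [252.8, 221.1] [248, 218, 11, 7, 37] [ 0.0073 -0.0591  0.003 ]
top red [272.2, 221.8] [267, 219, 11, 7, 45] [ 0.0059 -0.1096  0.003 ]
top orange [146.2, 81.8] [139, 76, 15, 13, 148] [0.3544 0.1987 0.027 ]
top orange [208.4, 225.0] [207, 218, 4, 15, 56] [0.0007 0.0553 0.027 ]
wrist green [301.8, 102.9] [296, 101, 12, 5, 51] [-0.0872 -0.064   0.003 ]
wrist green [303.9, 188.4] [291, 176, 27, 26, 348] [ 0.0015 -0.0607  0.003 ]
wrist red [256.4, 188.4] [244, 176, 26, 26, 349] [ 0.0014 -0.1117  0.003 ]
wrist orange [415.0, 189.3] [409, 173, 14, 36, 391] [0.0023 0.0481 0.027 ]
[ 0.50619131 -0.00413465  0.25568898] [ 0.36325682  0.46948164 -0.0183588 ]
inc [  48.5 -236.6   -5.7] [  6.43  15.2  -44.07] | 47.1 deck [ 28.6 -88.  164. ] t 8.6
```

View pics/c2.png

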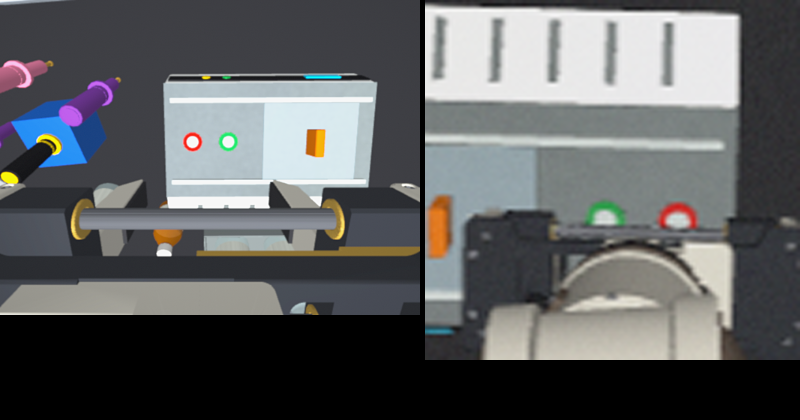

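The cover is open: in the left panel the tab is at (316,143), and both pads are clear with green at (228,142) and red at (192,142). The probe in the blue stand is untouched at (48,146). Moving above the stand with the jaw diagonal to clear the look-alikes.

Emit:
arm_command([
  [6,-30,10,0.8,2,-5.5],
  [12,-60,10,1.6,4,-11],
  [18,-95,10,2.5,6,-17],
  [26,-135,10,3.5,8,-24],
  [34,-175,5,4.5,10.5,-31],
  [42,-210,0,5.5,13,-38],
  [48,-235,-5,6.4,15.2,-44],
  [48,-235,-5,6.4,15.2,-44],
])

```text
time_s: 9.4
position: [0.5545, -0.2415, 0.2479]
eef_rot: [-0.002, 0.384, 0.923, -0.001]
wrist_force: [-0.2, -0.8, 0.4]
grip_width: 1.002
grasp_force: 0.0
```

Emit:
arm_command([
  [0,0,0,0,0,0],
  [0,0,0,0,0,0],
  [0,0,0,0,0,0],
])

```text
time_s: 9.7
position: [0.5545, -0.2366, 0.251]
eef_rot: [0.0, 0.38, 0.925, 0.0]
wrist_force: [-0.3, 0.4, 0.2]
grip_width: 0.996
grasp_force: 0.0
```

```bash
cat >> h.py <<'E'
Rg=Rn.from_euler('z',-45,degrees=True).as_matrix()@np.c_[[-1,0,0],[0,1,0],[0,0,-1.]]
E
python3 - <<'E'
from h import *
c=viewer.calibration("wrist"); p=pose()[0]; w=viewer.grab_frame("wrist")
for ce,s in blobs(w,lambda h:(h[...,0]>20)&(h[...,0]<32)&(h[...,1]>180)&(h[...,2]>100),15)[0]:
    cc=(s[0]+(s[2]-1)/2,s[1]+(s[3]-1)/2); print(ce,s,"cap",onz(c,cc,.17).round(4),"collar",onz(c,cc,.091).round(4))
print("exp",proj(c,[[.5547,-.2407,.17],[.5547,-.2407,.091]]).round(1).tolist())
for k,f in dict(green=lambda h:(h[...,0]>50)&(h[...,0]<85)&(h[...,1]>60)&(h[...,2]>60),red=lambda h:((h[...,0]<8)|(h[...,0]>172))&(h[...,1]>60)&(h[...,2]>80)).items():
    for ce,s in blobs(w,f,40)[0]:
      cc=(s[0]+(s[2]-1)/2,s[1]+(s[3]-1)/2); print(k,s,(D.T@(onplane(c,cc,dk(0,0,.003),D[:,2])-d0)).round(4))
inc(np.array([.5547,-.2407,.116]),Rg); print(pose()[2]["q"].round(2))
cv2.imwrite("pics/w3.png",w[:,:,::-1])
E
```

```text
[273.3, 190.8] [259, 183, 29, 22, 248] cap [ 0.5406 -0.2262  0.17  ] collar [ 0.5534 -0.2402  0.091 ]
[272.2, 221.4] [261, 211, 23, 22, 400] cap [ 0.5568 -0.2435  0.17  ] collar [ 0.575  -0.2632  0.091 ]
exp [[272.6, 217.5], [273.5, 194.7]]
green [467, 0, 28, 6, 123] [ 0.01   -0.0715  0.003 ]
red [419, 19, 34, 32, 580] [ 0.0029 -0.1131  0.003 ]
inc [   0.2   -3.7 -135.2] [-0.02  0.04 -0.33] | 0.3 deck [  72.6 -320.4  138.5] t 9.75
[ 0.39  0.36 -0.04  1.66  0.02  1.12  1.14]
```

View pics/w3.png

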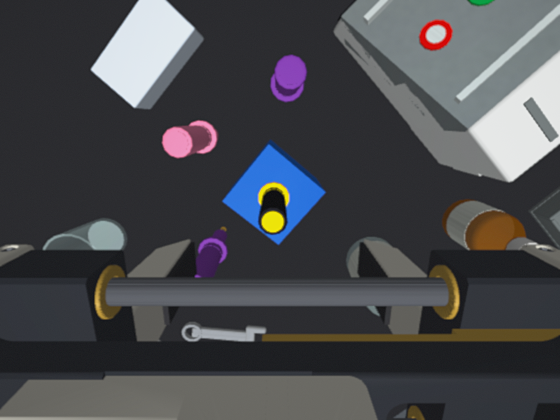

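The black handle with yellow cap (272,221) and collar (273,191) sits between the fingers. The pink (190,140), purple (290,78) and purple (212,250) look-alikes are clear of the jaws. Descending.

Emit:
arm_command([
  [0.5,-4,-10,0,0,0],
  [0.5,-4,-30,0,0,0],
  [0.5,-4,-55,0,0,0],
  [0.5,-4,-80,0,0,0],
  [0.5,-4,-105,0,0,0],
  [0.5,-4,-125,0,0,0],
  [0.5,-4,-135,0,0,0],
  [0.5,-4,-135,0,0,0],
])

```text
time_s: 10.55
position: [0.5535, -0.2423, 0.114]
eef_rot: [-0.002, 0.381, 0.924, 0.0]
wrist_force: [0.1, 0.4, 1.7]
grip_width: 1.004
grasp_force: 0.0
```

Emit:
arm_command([
  [0,0,0,0,0,0],
  [0,0,0,0,0,0],
  [0,0,0,0,0,0],
])

```text
time_s: 10.85
position: [0.5557, -0.2432, 0.117]
eef_rot: [0.001, 0.381, 0.924, 0.0]
wrist_force: [0.3, -0.4, 0.7]
grip_width: 1.003
grasp_force: 0.0
```

Run:
```python
from h import *
inc(np.array([.5552,-.2413,.116]),Rg); print(pose()[2]["wrist_force"])
```

```text
inc [-0.5  1.9 -1. ] [ 0.04  0.12 -0.16] | 0.2 deck [  17.  -326.5   16.3] t 10.85
[ 0.29279386 -0.35563617  0.70757197]
```

Emit:
arm_command([
  [-0.5,2,-1,0,0,0],
  [-0.5,2,-1,0,0,0],
  [-0.5,2,-1,0,0,0],
  [-0.5,2,-1,0,0,0],
  [-0.5,2,-1,0,0,0],
  [-0.5,2,-1,0,0,0],
  [-0.5,2,-1,0,0,0],
  [-0.5,2,-1,0,0,0],
], jaw=1)

```text
time_s: 11.65
position: [0.5543, -0.2408, 0.1147]
eef_rot: [-0.0, 0.381, 0.924, 0.0]
wrist_force: [0.0, -0.2, 0.3]
grip_width: 0.357
grasp_force: 0.0
```

Emit:
arm_command([
  [0,0,0,0,0,0],
  [0,0,0,0,0,0],
  [0,0,0,0,0,0],
  [0,0,0,0,0,0],
])

```text
time_s: 12.05
position: [0.5543, -0.2409, 0.1147]
eef_rot: [-0.0, 0.381, 0.924, 0.0]
wrist_force: [0.6, -0.1, -0.8]
grip_width: 0.268
grasp_force: 30.0
```

Grip is 24.7 mm wide with 30 N, as the handle should give. The tip lies 102.7 mm ahead of the TCP. Lifting.

Emit:
arm_command([
  [0,0,5,0,0,0],
  [0,0,20,0,0,0],
  [0,0,40,0,0,0],
  [0,0,60,0,0,0],
  [0,0,80,0,0,0],
  [0,0,100,0,0,0],
  [0,0,120,0,0,0],
  [0,0,140,0,0,0],
])

```text
time_s: 12.85
position: [0.5544, -0.2408, 0.257]
eef_rot: [0.001, 0.381, 0.924, 0.0]
wrist_force: [0.3, -0.2, -1.5]
grip_width: 0.268
grasp_force: 30.0
```

Emit:
arm_command([
  [0,0,10,0,0,0],
  [0,0,10,0,0,0],
])

```text
time_s: 13.05
position: [0.5554, -0.2412, 0.2673]
eef_rot: [0.002, 0.381, 0.924, 0.0]
wrist_force: [1.0, 0.3, -0.6]
grip_width: 0.264
grasp_force: 30.0
```

```bash
cat >> h.py <<'E'
RC=D@Rz.T@Rg   # tool square to deck, jaw diagonal as gripped
E
python3 - <<'E'
from h import *
X=lambda gap:dk(.0013,-.059,.003+gap+.1027)
print((RC@[0,0,1]+D[:,2]).round(3))
inc(X(.05),RC); inc(X(.01),RC); print(pose()[2]["wrist_force"],pose()[2]["q"].round(2))
E
```

```text
[-0.  0.  0.]
inc [-70.2 266.4 -30.6] [ -0.14 -24.77  -0.14] | 24.8 deck [  80.3 -324.6  152.6] t 13.05
inc [-53.3 266.2 -66.8] [ -0.14 -24.77  -0.14] | 24.8 deck [  80.3 -324.6  152.6] t 13.05
[ 1.00340134  0.26836226 -0.56901139] [ 0.39  0.35 -0.04  1.64  0.01  1.15  1.14]
```

Emit:
arm_command([
  [-10,30,10,0,-2,0],
  [-20,70,20,0,-6,0],
  [-30,110,20,0,-10,0],
  [-40,150,20,0,-14,0],
  [-50,190,20,0,-18,0],
  [-60,230,10,-0.1,-22,-0.1],
  [-70,266,-10,-0.1,-24.8,-0.1],
  [-70,266,-30,-0.1,-24.8,-0.1],
])

```text
time_s: 13.85
position: [0.4807, 0.0297, 0.2331]
eef_rot: [0.198, 0.37, 0.904, 0.082]
wrist_force: [0.1, -1.2, -1.4]
grip_width: 0.266
grasp_force: 30.0
```

Emit:
arm_command([
  [0,0,0,0,0,0],
  [0,0,0,0,0,0],
  [0,0,0,0,0,0],
])

```text
time_s: 14.15
position: [0.4855, 0.0244, 0.2357]
eef_rot: [0.199, 0.374, 0.902, 0.081]
wrist_force: [0.9, -0.6, -0.8]
grip_width: 0.263
grasp_force: 30.0
```

```bash
cat > look.py <<'E'
from h import *
import sys
p,R,s=pose(); tip=p+R[:,2]*.1027
print("tip deck",(D.T@(tip-d0)*1e3).round(1),s["wrist_force"].round(2),s["time_s"])
for gap in map(float,sys.argv[2:]): inc(dk(.0013,-.059,.003+gap+.1027),RC)
ims=[]
for n in ("top","wrist","scene"):
    c=viewer.calibration(n); im=viewer.grab_frame(n).copy()
    for k,f in dict(green=lambda h:(h[...,0]>50)&(h[...,0]<85)&(h[...,1]>60)&(h[...,2]>60),red=lambda h:((h[...,0]<8)|(h[...,0]>172))&(h[...,1]>60)&(h[...,2]>80)).items():
      for ce,b in blobs(im,f,15)[0]:
        cc=(b[0]+(b[2]-1)/2,b[1]+(b[3]-1)/2); X=D.T@(onplane(c,cc,dk(0,0,.003),D[:,2])-d0)
        if abs(X[0])<.03 and abs(X[1])<.15: print(n,k,b,X.round(4))
    t=proj(c,[tip])[0]; print(n,"tip px",t.round(1), "pad px",proj(c,[dk(.0013,-.059,.003)])[0].round(1))
    x,y=int(np.clip(t[0],40,519)),int(np.clip(t[1],40,379))
    ims.append(cv2.resize(im[y-40:y+40,x-40:x+40],(260,260),interpolation=cv2.INTER_CUBIC))
    print("crop origin",x-40,y-40)
cv2.imwrite(f"pics/{sys.argv[1]}.png",np.hstack(ims)[:,:,::-1])
E
python3 look.py l1 .05 .01
```

```text
tip deck [  0.9 -59.5  52.1] [ 0.94 -0.6  -0.82] 14.15
inc [-0.2  0.7  0.9] [-0.14 -0.13  0.01] | 0.2 deck [  1.1 -59.7 154.8] t 14.15
inc [ 16.7   0.5 -35.3] [-0.14 -0.13  0.01] | 0.2 deck [  1.1 -59.7 154.8] t 14.15
top green [248, 218, 11, 11, 59] [ 0.0017 -0.0592  0.003 ]
top red [267, 219, 11, 10, 67] [ 0.0017 -0.1097  0.003 ]
top tip px [252.1 229.1] pad px [252.9 223.1]
crop origin 212 189
wrist green [263, 182, 27, 26, 376] [ 0.001  -0.0602  0.003 ]
wrist red [229, 215, 27, 25, 347] [ 0.001  -0.1113  0.003 ]
wrist tip px [276.3 206.8] pad px [277.  193.9]
crop origin 236 166
scene green [281, 186, 10, 8, 41] [ 0.0039 -0.0635  0.003 ]
scene red [269, 197, 11, 7, 47] [ 0.0049 -0.114   0.003 ]
scene tip px [279.8 173.2] pad px [285.8 188.5]
crop origin 239 133
```

View pics/l1.png

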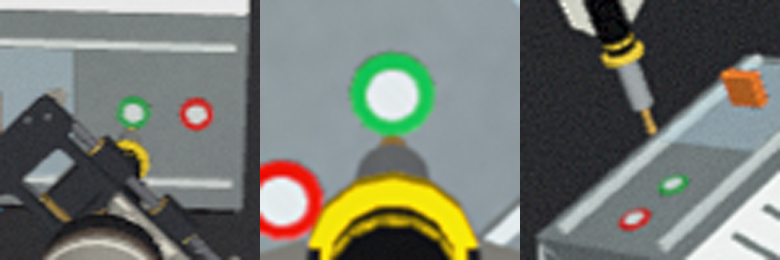

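The views show the tip above the green pad: in the wrist panel the tip at (392,140) is in line with the green pad at (392,95), and red is well to the side. The refined pad centre is deck (1.5, -60) mm. Descending to a 10 mm gap.

Emit:
arm_command([
  [5,0,-10,-0.1,-0.1,0],
  [10,0,-20,-0.1,-0.1,0],
  [14,0,-30,-0.1,-0.1,0],
  [17,0,-35,-0.1,-0.1,0],
  [17,0,-35,-0.1,-0.1,0],
  [17,0,-35,-0.1,-0.1,0],
  [17,0,-35,-0.1,-0.1,0],
])

```text
time_s: 15.0
position: [0.5016, 0.0252, 0.2001]
eef_rot: [0.2, 0.373, 0.902, 0.081]
wrist_force: [0.2, -0.9, -1.4]
grip_width: 0.266
grasp_force: 30.0
```

```bash
sed -i 's/dk(.0013,-.059,/dk(.0015,-.0600,/g' look.py; python3 look.py l2 .01 .003 -.001
cat > avg.py <<'E'
from h import *
F=[];P=[]
for i in range(16):
    viewer.grab_frame("top"); p,R,s=pose(); F.append(s["wrist_force"]); P.append(D.T@(p+R[:,2]*.1027-d0)*1e3)
F=np.array(F)
a=F@D[:,2]; print("axial N",a.mean().round(2),"+-",(a.std()/4).round(2),"deck F",(F@D).mean(0).round(2),"tip",np.mean(P,0).round(2),s["time_s"],"tilt",np.degrees(np.arccos(-R[:,2]@D[:,2])).round(2))
inc(dk(.0015,-.06,np.mean(P,0)[2]/1e3+.1027),RC)
E
python3 avg.py
```

```text
tip deck [  0.5 -58.7  13. ] [ 0.24 -0.87 -1.41] 15.0
inc [ 0.8 -1.2  0.3] [-0.01 -0.06 -0.08] | 0.1 deck [  0.6 -58.8 115.7] t 15.0
inc [ 3.7 -1.3 -6. ] [-0.01 -0.06 -0.08] | 0.1 deck [  0.6 -58.8 115.7] t 15.0
inc [ 5.4 -1.3 -9.6] [-0.01 -0.06 -0.08] | 0.1 deck [  0.6 -58.8 115.7] t 15.0
top green [248, 218, 11, 10, 45] [ 0.0031 -0.0592  0.003 ]
top red [267, 219, 11, 10, 68] [ 0.0017 -0.1097  0.003 ]
top tip px [252.6 224.6] pad px [253.3 223.1]
crop origin 212 184
wrist green [261, 191, 31, 25, 366] [-0.0003 -0.0583  0.003 ]
wrist red [223, 228, 28, 20, 256] [-0.0023 -0.1087  0.003 ]
wrist tip px [276.3 206.9] pad px [276.1 205.6]
crop origin 236 166
scene green [281, 187, 10, 7, 41] [ 0.0057 -0.0657  0.003 ]
scene red [269, 197, 11, 7, 46] [ 0.0049 -0.114   0.003 ]
scene tip px [284.5 185.3] pad px [285.7 188.7]
crop origin 244 145
axial N -1.19 +- 0.09 deck F [-0.68  0.   -1.19] tip [  0.16 -58.69  12.82] 15.95 tilt 0.11
inc [ 1.1 -1.2  0.6] [-0.01 -0.1  -0.09] | 0.1 deck [  0.2 -58.8 115.4] t 15.95
```

View pics/l2.png

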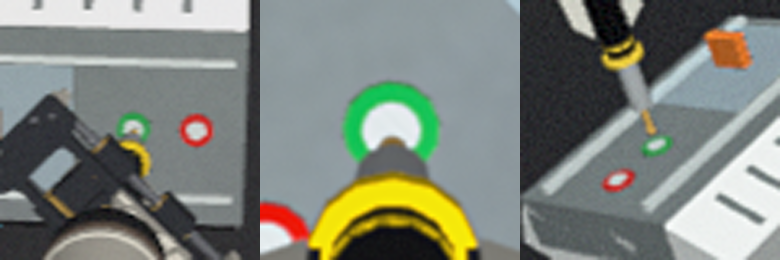

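Panels show the tip 10 mm above the green pad, centred at crop (392,140) in the wrist view, with red clear at the corner. The no-contact axial baseline is -1.19 N. Approaching to about 3 mm, then pressing in small steps.

Emit:
arm_command([
  [1.5,-0.2,-2,0,0,0],
  [2.5,-0.4,-4,0,0,0],
  [4,-0.4,-6,0,0,0],
  [4,-0.4,-6,0,0,0],
  [4,-0.4,-6,0,0,0],
])

```text
time_s: 16.45
position: [0.5053, 0.0249, 0.1935]
eef_rot: [0.2, 0.373, 0.903, 0.081]
wrist_force: [-0.5, 0.2, -1.7]
grip_width: 0.268
grasp_force: 30.0
```

```bash
python3 avg.py
```

```text
axial N -1.05 +- 0.13 deck F [-0.49  0.01 -1.05] tip [  1.19 -59.05   5.63] 17.25 tilt 0.11
inc [ 0.1 -0.9  0.1] [-0.01 -0.1  -0.09] | 0.1 deck [  1.3 -59.1 108.3] t 17.25
```

Emit:
arm_command([
  [0.4,0,-0.9,0,0,0],
  [0.8,0,-1.8,0,0,0],
  [1.3,0,-2.7,0,0,0],
  [1.7,0,-3.6,0,0,0],
  [1.7,0,-3.6,0,0,0],
])

```text
time_s: 17.75
position: [0.5071, 0.0248, 0.19]
eef_rot: [0.2, 0.373, 0.902, 0.081]
wrist_force: [-1.5, 0.4, -1.0]
grip_width: 0.266
grasp_force: 30.0
```

```bash
python3 avg.py
```

```text
axial N -0.03 +- 0.1 deck F [-0.73 -0.14 -0.03] tip [  1.21 -59.04   1.65] 18.55 tilt 0.11
inc [ 0.1 -0.9  0.1] [-0.01 -0.1  -0.09] | 0.1 deck [  1.4 -59.1 104.3] t 18.55
```

Emit:
arm_command([
  [0.4,0,-0.9,0,0,0],
  [0.8,0,-1.8,0,0,0],
  [1.3,0,-2.7,0,0,0],
  [1.7,0,-3.6,0,0,0],
  [1.7,0,-3.6,0,0,0],
])

```text
time_s: 19.05
position: [0.5088, 0.0248, 0.1864]
eef_rot: [0.2, 0.373, 0.902, 0.081]
wrist_force: [-1.4, -0.6, 0.7]
grip_width: 0.263
grasp_force: 30.0
```

```bash
python3 avg.py; python3 avg.py
```

```text
axial N 1.55 +- 0.12 deck F [-0.74 -0.15  1.55] tip [  1.23 -59.02  -2.34] 19.85 tilt 0.11
inc [ 0.1 -0.9  0. ] [-0.01 -0.1  -0.09] | 0.1 deck [  1.4 -59.1 100.4] t 19.85
axial N 1.68 +- 0.11 deck F [-0.89 -0.28  1.68] tip [  1.21 -59.01  -2.36] 20.65 tilt 0.11
inc [ 0.1 -0.9  0.1] [-0.01 -0.1  -0.09] | 0.1 deck [  1.4 -59.1 100.3] t 20.65
```

Contact force is about 2.75 N, so the tip is about 4.9 mm in, with 0.1° tilt. One last look.

```bash
python3 look.py l3
```

```text
tip deck [  1.2 -59.   -2.4] [-1.57 -0.59  1.57] 20.65
top green [247, 218, 12, 9, 42] [ 0.0045 -0.0578  0.003 ]
top red [267, 219, 11, 10, 69] [ 0.0017 -0.1097  0.003 ]
top tip px [253.  222.6] pad px [253.3 223.1]
crop origin 213 182
wrist green [260, 194, 32, 26, 387] [-0.0007 -0.0582  0.003 ]
wrist red [220, 233, 28, 18, 214] [-0.0037 -0.1079  0.003 ]
wrist tip px [276.3 206.9] pad px [275.8 209.6]
crop origin 236 166
scene green [281, 186, 10, 8, 38] [ 0.0039 -0.0635  0.003 ]
scene red [269, 197, 11, 7, 47] [ 0.0049 -0.114   0.003 ]
scene tip px [286.4 190.1] pad px [285.7 188.7]
crop origin 246 150
```

View pics/l3.png

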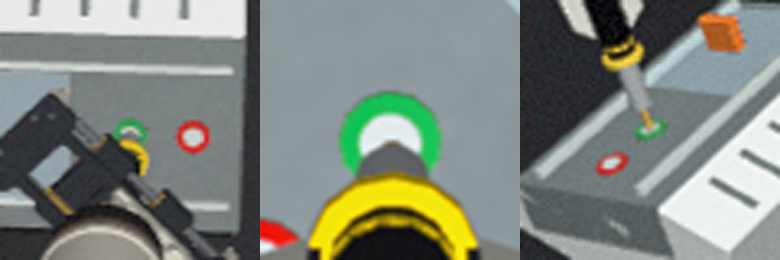

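The tip sits inside the bright centre of the green pad (scene panel (648,122), wrist panel (390,140)), clear of red, with the cover open.

```bash
python3 -c "
from station import r
print(r.job_done())"
```

```text
the job is handed in; nothing more can be done
None
```

I handed the job in at about 21 s: the cover is against its left stop and the probe is held square (about 0.1° off) on the green pad's centre, with the tip roughly 4.9 mm in by force (about 2.75 N); the red pad and bystanders were not touched.

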